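# Push the yellow-banded label plate out over the end of the ledge

## Robot

A 7-joint arm with a two-finger parallel gripper is mounted at the origin on a cart in front of the work surface, level with it; the furniture and walls round the work are solid. World frame = base frame: x ahead of the robot, y to its left, z up, the work surface at z = 0. Lengths are in m, angles in rad, forces in N, time in s.
With the tool pointing down it reaches from about 0.425 to 0.875 m from the base axis. Payload 8.4 kg.
Tool frame: the origin (TCP) lies at the very end of the fingers, on their centre line; the grasp point (between the pads) lies 19 mm behind it; z points along the fingers, x is the direction in which the jaws open and shut, and the axes are right-handed (so a half turn about z gives the same grasp; the last joint's range is limited). The gripper opens to 87 mm and grips with 3 to 60 N. Pads are 19 mm wide; open, the fingers measure 117 mm over their backs; the gripper's body (75 mm by 190 mm) begins 51 mm behind the grasp point.
Start: joints at [-0.099, 0.333, 0.04, 1.465, -0.013, 1.343, -0.059], TCP at [0.65, -0, 0.223] pointing down, gripper open.
Joint ranges: [-2.58, 2.58], [-0.38, 2.09], [-1.3, 1.39], [0.25, 2.4], [-1.5, 4.64], [0.08, 2.09], [-2.65, 2.65]. Speed limits (rad/s): [2.22, 2.22, 2.79, 2.79, 3.14, 3.14, 3.14].

## Interface

Orientations are given as a rotation vector (axis times angle).
In Python, from plant import r gives the robot as it stands.
- The arm moves only by the tool jog_arm, never from a script. Its argument "motion" is a list of rows, each an object with "travel": the shift along the tool's x, y, z in m, a list of three; "roll": the turn about the tool's z in degrees. A call has 1 to 12 rows; each row is the pose to reach, as a shift and turn from the pose commanded when the call began, along the tool's axes at that moment; what a row does not reach only later rows make up. A row lasts 1/10 s, in which the tool goes at most 50 mm and 8.59 degrees, less where a joint would pass 70% of its speed; a pose out of reach is approached as far as the arm can. A call with a gripper value outside its range is refused whole. "gripper" is the opening, from -1 (shut) to 1 (fully open), set as the call begins (left out, the last holds). The fingers move at their own pace and stop on an object; the grip force is fixed at half the most. Time passes only in rows, so rows that repeat a pose let the fingers close. It gives the time, the measured TCP pose, the force and the opening at its end, in the units of the state.
- r.get_obs(): the state, without advancing time (a new reading comes with each control period).
- r.grab_frame(name): name is "scene" or "side" or "wrist"; returns the picture (480x640x3 uint8, red, green, blue); there is no depth.
- r.get_calibration(name): a dict with "fx", "fy", "cx", "cy" (pixels), "R" (3x3) and "t" (3): a world point X has camera coordinates R X + t. Camera axes: x right, y down, z forward; pixel columns grow to the right and rows downward; lengths in m; the calibration is good to about 2 mm. A picture is of the moment at which its call begins: read the wrist's pose just before it. get_calibration takes no time and is no camera call; for the wrist camera it gives the pose at the moment of the call.
- r.finish_job(): hands the job in, once; it reports no verdict.
The state is a dict: "clock": time; "joints": joint angles; "qd": joint speeds; "joint_torque": joint torques, N m; "eef_pos": TCP position; "eef_rot": TCP orientation; "contact_force": force on the tool from outside, world axes, zero at the start; "torque": the same for the moment, N m; "width": finger opening in m.
Only numpy, scipy, OpenCV 4.12 (cv2) and the standard library are available. Lean on these libraries where they do the work, as an engineer would, in place of code of your own. Each camera call takes 0.05 s, during which the arm holds its last target.

## Task

Push the label plate with the yellow end band to the right along its lane on the grey ledge, without picking it up, until the whole yellow band sticks out past the right-hand end of the ledge while the black line across the plate is still over the ledge, so that its edge can be taken later. Leave the plate lying flat there, and leave the blue-banded plate and the other things on the bench where they are.

Things in the scene. Friction and masses are not known exactly. Their poses are not given: they have to be found in the camera images.
- ledge: Fixed grey ledge, 184 (x) x 320 (y) x 56 mm high; origin: centre of its underside. Flat deck 50 mm above the origin. Three rails along y (8 mm wide, 6 mm high above the deck, at x = -88, 0, +88 mm) bound two lanes 80 mm wide, centred at x = -44 and +44 mm. Both lane ends (y = -160, +160 mm) are open. The plate is to stick out at the -y end, on the robot's right, which is clear.
- ledge_end (a point): Middle of the ledge's right-hand (-y) end edge, on the deck: ledge frame (0, -160, 50) mm. (Beware on the way to the ledge: a tall fixed black computer tower stands on the worktop to the left of the ledge, its nearest corner about 480 mm ahead of the robot base and 350 mm to its left; come round in front of it.)
- yellow_plate: Loose white plate 70 (x) x 130 (y) x 8 mm, 0.15 kg; origin: centre of its underside. Yellow band on the first 28 mm from its -y end, black line across the top 48 to 53 mm from that end. Lies flat in either lane, long side along it, yellow end toward and 20 mm or more short of the ledge's -y end. Push its +y (white) end face; 50 mm of bare deck lies behind. Stays where left (friction).
- yellow_plate_tip (a point): Middle of the yellow plate's -y (yellow) end face: plate frame (0, -65, 4) mm.
- blue_plate: A like plate with a blue band instead of the yellow, loose in the other lane; must stay put. Same size and origin.
- amber_bottle: Bystander, loose: amber reagent bottle with white cap, 52 mm across, 105 mm tall, stands behind the ledge (far side). Origin at the centre of its underside.
- bench_timer: Bystander, loose: white bench timer, 62 x 62 x 21 mm, lies between the robot and the ledge. Origin at the centre of its underside.
- marker_pen: Bystander, loose: white marker with blue cap, 14 x 126 x 12 mm, lies between the robot and the ledge. Origin at the centre of its underside.

How it is judged:
By the outcome, as a careful person would: the job done as asked, in the order asked, and still so for the second after the job is handed in, with the robot touching nothing.
It also fails if it takes over 48 s, if anything falls off the work surface, if the arm or the gripper's body presses on something with over 40 N, if the wrist force passes 120 N, or if a joint passes its speed limit or range.

## Working session

There is one attempt and no reset: what is moved stays moved. The work goes in short steps, Python scripts to look and compute and a tool call to move; the robot and the scene stay as the last step left them, time stands still between calls to the robot, and variables do not carry over. Pictures are saved under pics/ and viewed, and the job is handed in when it is done.

Besides the shell and the picture viewer there is one more tool, called as name([rows], argument=value, ...), one row to a line, values as JSON. jog_arm: Moves the arm, as the interface text tells. Its arguments: {"type":"object","properties":{"motion":{"type":"array","items":{"type":"object","properties":{"travel":{"type":"array","items":{"type":"number"}},"roll":{"type":"number"}}}},"gripper":{"type":"number"}},"required":["motion"]}

```bash
ls; mkdir -p pics
python3 - <<'E'
from plant import r
import cv2,json
o=r.get_obs();print(o)
for n in("scene","side","wrist"):
    c=r.get_calibration(n);print(n,c)
    cv2.imwrite(f"pics/{n}0.png",r.grab_frame(n)[:,:,::-1])
E
```

```text
pics
{'clock': 0.0, 'joints': array([-0.09922634,  0.33393983,  0.03988686,  1.46628106, -0.01341063,
        1.34327891, -0.05850181]), 'qd': array([ 9.06866264e-06, -1.29143190e-04, -2.70771054e-03, -1.62933541e-03,
        8.92329204e-04, -4.85802470e-05,  7.22781266e-04]), 'joint_torque': array([ 1.06989024e-03, -6.56351209e+01,  1.33598529e+00, -4.03798449e+01,
       -5.97442500e-02,  4.47441044e-02,  1.62792835e-04]), 'eef_pos': array([ 6.49531645e-01, -1.68694558e-05,  2.21635956e-01]), 'eef_rot': array([ 3.14148517e+00, -1.18960023e-05, -2.57206670e-03]), 'contact_force': array([0.22602341, 0.64289953, 0.51892129]), 'torque': array([-0.06405915,  0.0327986 ,  0.00433655]), 'width': 0.08730780474902408}
scene {'fx': 623.2265898666772, 'fy': 623.2265898666772, 'cx': 318.03313313091655, 'cy': 240.97018982020293, 'R': array([[-0.82680049, -0.56245934,  0.00635898],
       [-0.42576354,  0.61839338, -0.66054147],
       [ 0.36759537, -0.54884344, -0.75076263]]), 't': array([0.39112423, 0.32544989, 0.91336875])}
side {'fx': 569.6513449442192, 'fy': 569.6513449442192, 'cx': 318.95919589434095, 'cy': 246.23109048851146, 'R': array([[-0.8334443 , -0.55259581,  0.00291056],
       [-0.26364524,  0.39299903, -0.880933  ],
       [ 0.48565604, -0.73497594, -0.47323205]]), 't': array([0.40035033, 0.24141063, 0.69610658])}
wrist {'fx': 389.18833799910374, 'fy': 389.18833799910374, 'cx': 317.8115685812484, 'cy': 238.4147099660574, 'R': array([[ 9.99997539e-01, -4.18728896e-04, -2.17848610e-03],
       [ 1.19206587e-04, -9.70462186e-01,  2.41253251e-01],
       [-2.21515809e-03, -2.41252917e-01, -9.70459748e-01]]), 't': array([-0.64928074, -0.02823391,  0.39011713])}
```

View pics/scene0.png

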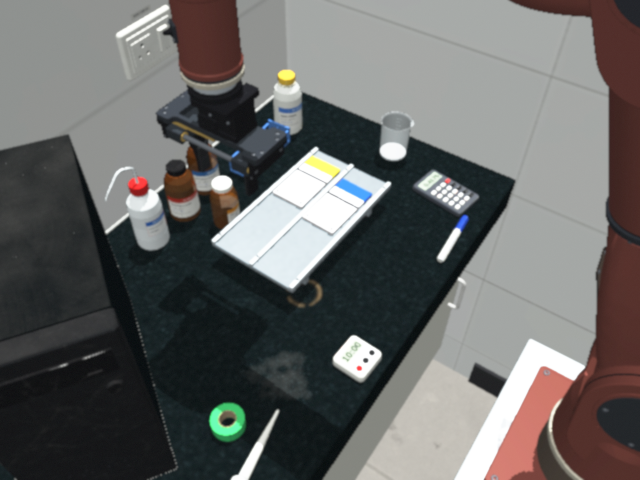

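View pics/side0.png

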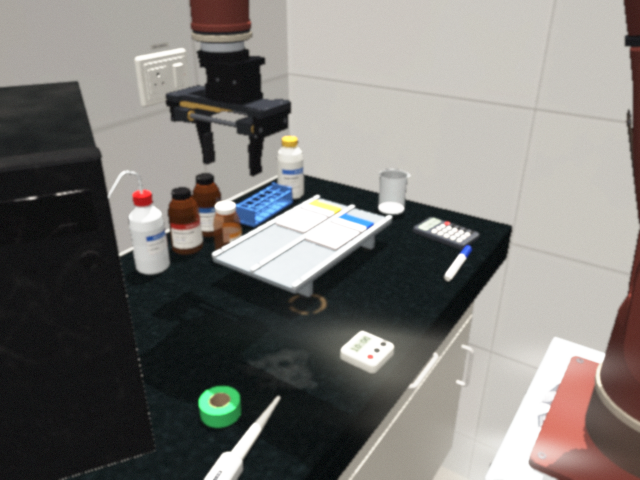

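View pics/wrist0.png

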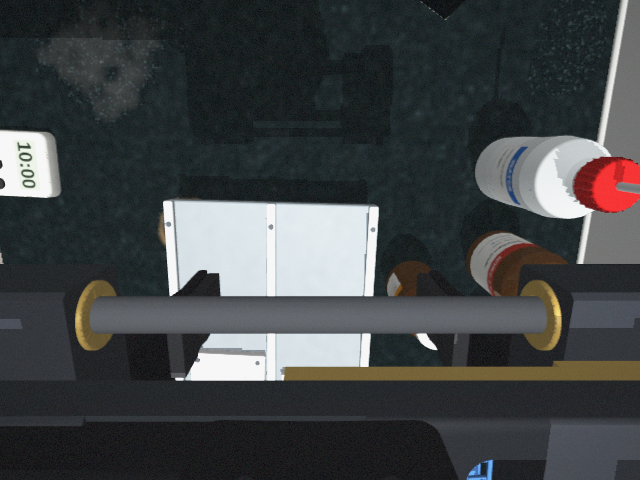

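The yellow plate is in the far (+x) lane, at about (310,180) in the scene picture. The blue plate is in the near lane and the amber bottle stands at about (224,203). I'll enlarge these areas to measure them.

Run:
```python
import cv2
a=cv2.imread("pics/scene0.png")[140:290,205:405];cv2.imwrite("pics/sc.png",cv2.resize(a,None,fx=4,fy=4,interpolation=cv2.INTER_CUBIC))
a=cv2.imread("pics/side0.png")[185:300,205:405];cv2.imwrite("pics/si.png",cv2.resize(a,None,fx=4,fy=4,interpolation=cv2.INTER_CUBIC))
```

```text
(no output)
```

View pics/sc.png

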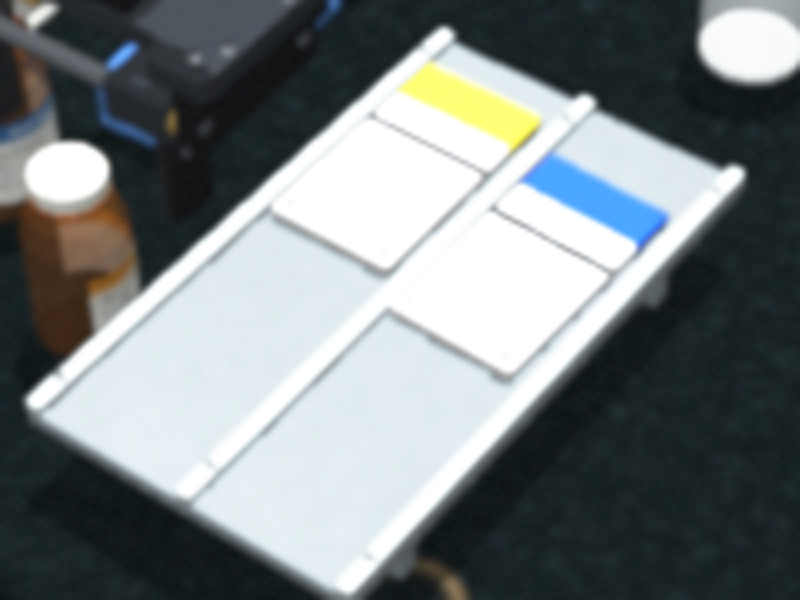

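View pics/si.png

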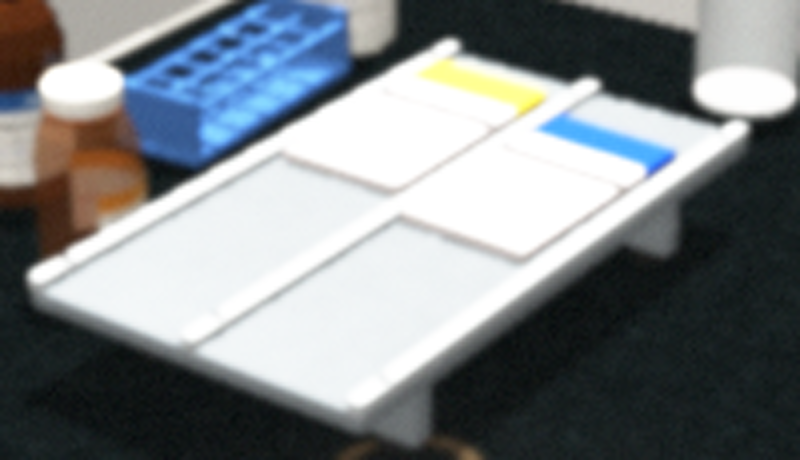

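```bash
cat > h.py <<'E'
import numpy as np
def px2w(c,u,v,z):
    d=np.array([(u-c['cx'])/c['fx'],(v-c['cy'])/c['fy'],1.]);R=np.array(c['R']);t=np.array(c['t'])
    o=-R.T@t;w=R.T@d;return o+w*(z-o[2])/w[2]
def w2px(c,X):
    p=np.array(c['R'])@np.array(X)+np.array(c['t']);return c['fx']*p[0]/p[2]+c['cx'],c['fy']*p[1]/p[2]+c['cy']
E
python3 - <<'E'
from plant import r
from h import *
np.set_printoptions(precision=4,suppress=True)
S={'farR':(447,38,.056),'midR':(587,101,.056),'nearR':(737,176,.056),'farL':(38,403,.056),'midL':(188,494,.056),'nearL':(348,585,.056),
'pwf':(272,210,.058),'pwn':(383,270,.058),'pyf':(428,65,.058),'pyn':(541,118,.058),'bwn':(505,378,.058),'bwf':(388,308,.058),'bottlecap':(67,175,.105)}
D={'farR':(453,46,.056),'midR':(593,85,.056),'nearR':(741,129,.056),'farL':(38,275,.056),'midL':(190,335,.056),'nearL':(355,398,.056),
'pwf':(284,152,.058),'pwn':(396,190,.058),'pyf':(430,62,.058),'pyn':(548,96,.058),'bwn':(524,258,.058),'bwf':(402,217,.058),'bottlecap':(80,80,.105)}
for n,P,o in(('scene',S,(205,140)),('side',D,(205,185))):
    c=r.get_calibration(n)
    for k,(u,v,z) in P.items(): print(n,k,px2w(c,u/4+o[0],v/4+o[1],z)[:2])
E
```

```text
scene farR [ 0.6824 -0.3024]
scene midR [ 0.597  -0.3024]
scene nearR [ 0.5073 -0.2977]
scene farL [0.6922 0.0095]
scene midL [0.6039 0.0129]
scene nearL [0.5175 0.0136]
scene pwf [ 0.679  -0.1478]
scene pwn [ 0.6117 -0.1452]
scene pyf [ 0.6772 -0.2775]
scene pyn [ 0.608  -0.2766]
scene bwn [ 0.5266 -0.1207]
scene bwf [ 0.5955 -0.1264]
scene bottlecap [ 0.7396 -0.0753]
side farR [ 0.6829 -0.3024]
side midR [ 0.5946 -0.3005]
side nearR [ 0.5065 -0.2956]
side farL [0.6936 0.0101]
side midL [0.6053 0.0133]
side nearL [0.5189 0.015 ]
side pwf [ 0.6765 -0.1449]
side pwn [ 0.6082 -0.1418]
side pyf [ 0.6786 -0.2741]
side pyn [ 0.6045 -0.272 ]
side bwn [ 0.523  -0.1187]
side bwf [ 0.5903 -0.1208]
side bottlecap [ 0.7421 -0.0769]
```

Run:
```python
from plant import r
from h import *
c=r.get_calibration('scene')
for k,u,v,z in(('brown base',183,219,0),('brown2 cap',205,150,.13),('whitebottle base',289,133,0),('wb cap',287,75,.15),('red base',152,247,0)): print(k,px2w(c,u,v,z))
c=r.get_calibration('side')
for k,u,v,z in(('rack top near R',293,190,.05),('rack top near L',255,210,.05),('wb base',290,197,0)): print(k,px2w(c,u,v,z))
```

```text
brown base [ 8.18467223e-01 -3.30207841e-02 -1.11022302e-16]
brown2 cap [ 0.80557005 -0.10941562  0.13      ]
whitebottle base [ 0.80324616 -0.36851253  0.        ]
wb cap [ 0.80543164 -0.37172207  0.15      ]
red base [8.17143173e-01 5.48386550e-02 1.11022302e-16]
rack top near R [ 0.75758092 -0.31308509  0.05      ]
rack top near L [ 0.76001276 -0.18262695  0.05      ]
wb base [ 0.80927325 -0.37081493  0.        ]
```

jog_arm([
  {"travel": [-0.0045, 0.04, 0], "roll": 1.8},
  {"travel": [-0.0045, 0.08, 0], "roll": 1.8},
  {"travel": [-0.0045, 0.108, 0], "roll": 1.8},
  {"travel": [-0.0045, 0.108, 0.04], "roll": 1.8},
  {"travel": [-0.0045, 0.108, 0.07], "roll": 1.8},
  {"travel": [-0.0045, 0.108, 0.07], "roll": 1.8},
  {"travel": [-0.0045, 0.108, 0.07], "roll": 1.8},
  {"travel": [-0.0045, 0.108, 0.07], "roll": 1.8},
  {"travel": [-0.0045, 0.108, 0.07], "roll": 1.8},
], gripper=-0.5)

```text
clock: 1.05
eef_pos: [0.6465, -0.108, 0.1546]
eef_rot: [3.141, -0.049, 0.005]
contact_force: [0.9, 0.2, 0.4]
width: 0.0255
```

The bystanders are clear of the gripper body: the bottles behind start at x≈0.775, and the body reaches 0.742. I'll look again before going down.

```bash
cat > look.py <<'E'
import sys,cv2
from plant import r
n=sys.argv[1]
for cam,(y0,y1,x0,x1) in(('scene',(130,290,205,405)),('side',(175,300,205,405))):
    a=r.grab_frame(cam)[:,:,::-1]
    cv2.imwrite(f"pics/{cam}{n}.png",cv2.resize(a[y0:y1,x0:x1],None,fx=3.75,fy=3.75,interpolation=cv2.INTER_CUBIC))
E
python3 look.py 1
```

```text
(no output)
```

View pics/scene1.png

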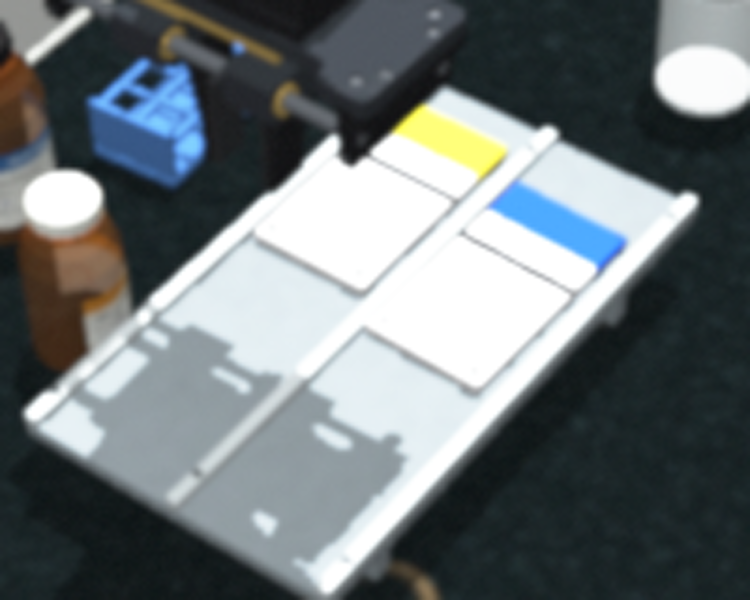

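View pics/side1.png

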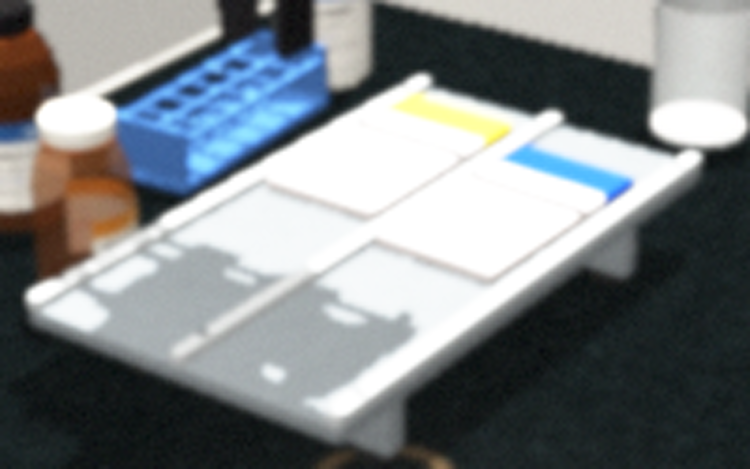

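The fingers hover clear, and both plates are unmoved. Next I'll descend behind the white end at about (310,265).

jog_arm([
  {"travel": [0, 0, 0.03]},
  {"travel": [0, 0, 0.06]},
  {"travel": [0, 0, 0.085]},
  {"travel": [0, 0, 0.093]},
  {"travel": [0, 0, 0.093]},
  {"travel": [0, 0, 0.093]},
  {"travel": [0, 0, 0.093]},
])

```text
validation failed for argument at $.mo...
```

```bash
python3 look.py 2
```

```text
(no output)
```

View pics/scene2.png

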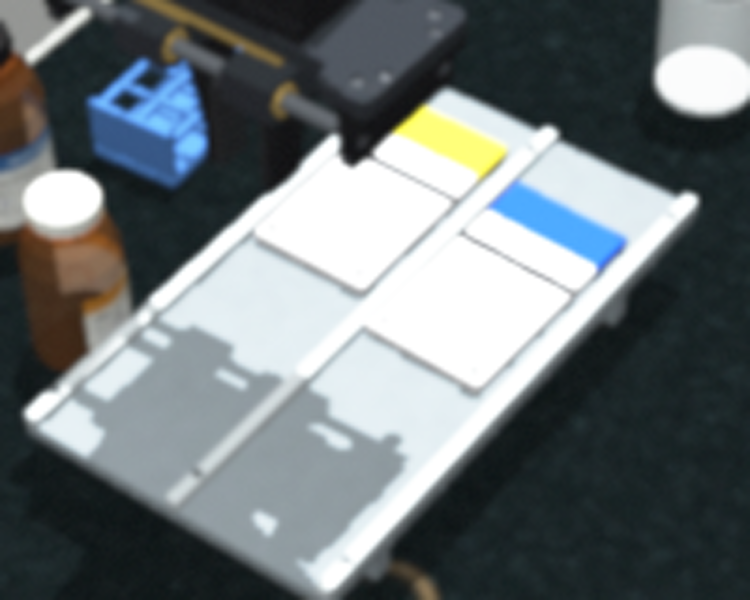

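View pics/side2.png

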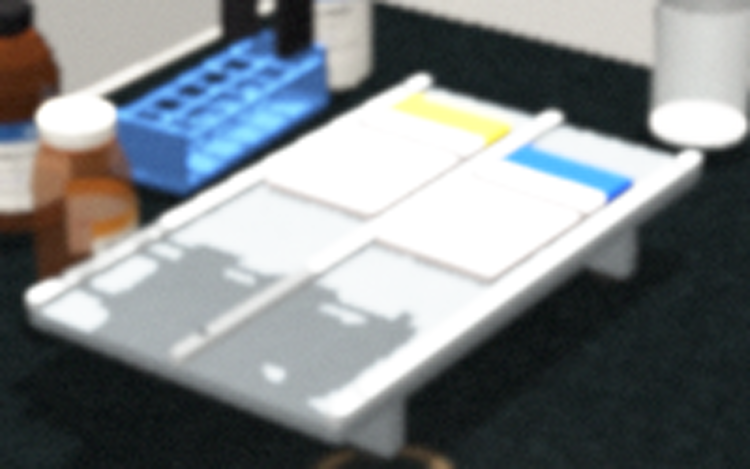

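The call was refused because roll is required, and the pictures show nothing has moved. I'll repeat it with roll.

jog_arm([
  {"travel": [0, 0, 0.03], "roll": 0},
  {"travel": [0, 0, 0.06], "roll": 0},
  {"travel": [0, 0, 0.085], "roll": 0},
  {"travel": [0, 0, 0.093], "roll": 0},
  {"travel": [0, 0, 0.093], "roll": 0},
  {"travel": [0, 0, 0.093], "roll": 0},
  {"travel": [0, 0, 0.093], "roll": 0},
])

```text
clock: 1.95
eef_pos: [0.6466, -0.1082, 0.0614]
eef_rot: [3.141, -0.049, 0.004]
contact_force: [-0.0, -0.8, -0.5]
width: 0.0212
```

```bash
python3 look.py 3
```

```text
(no output)
```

View pics/scene3.png

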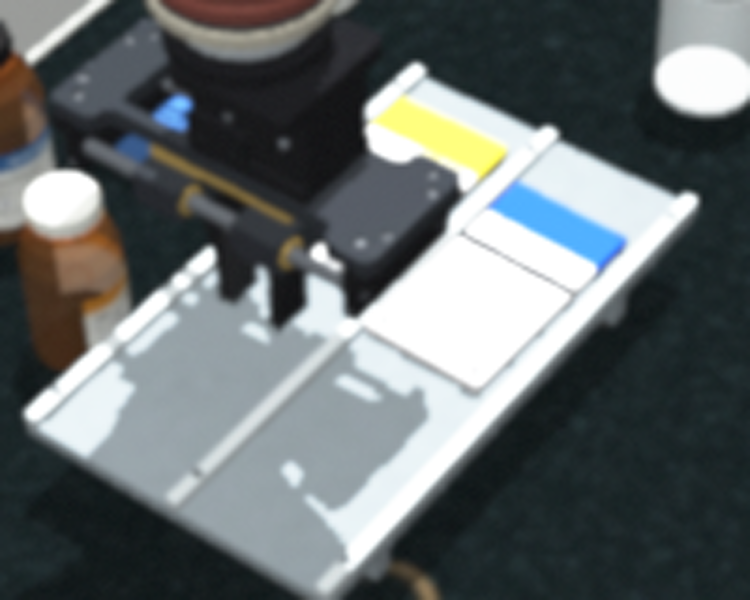

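View pics/side3.png

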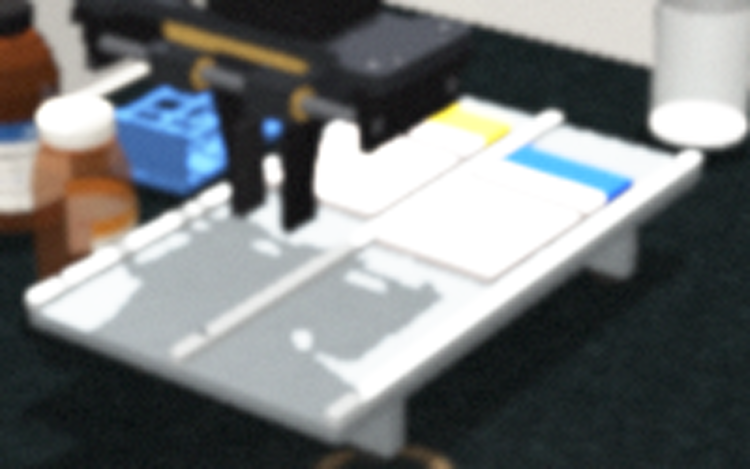

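The fingertips at about (235,300) and (285,320) sit in the far lane behind the plate, clear of the rails. I'll go down the last 8 mm.

jog_arm([
  {"travel": [0, 0, 0.003], "roll": 0},
  {"travel": [0, 0, 0.006], "roll": 0},
  {"travel": [0, 0, 0.008], "roll": 0},
  {"travel": [0, 0, 0.008], "roll": 0},
  {"travel": [0, 0, 0.008], "roll": 0},
])

```text
clock: 2.55
eef_pos: [0.6454, -0.108, 0.0514]
eef_rot: [-3.141, 0.049, 0.0]
contact_force: [0.2, -0.4, 0.3]
width: 0.022
```

jog_arm([
  {"travel": [0, 0.008, -0.001], "roll": 0},
  {"travel": [0, 0.016, -0.001], "roll": 0},
  {"travel": [0, 0.022, -0.001], "roll": 0},
  {"travel": [0, 0.027, -0.001], "roll": 0},
  {"travel": [0, 0.032, -0.001], "roll": 0},
  {"travel": [0, 0.037, -0.001], "roll": 0},
  {"travel": [0, 0.042, -0.001], "roll": 0},
  {"travel": [0, 0.047, -0.001], "roll": 0},
  {"travel": [0, 0.052, -0.001], "roll": 0},
  {"travel": [0, 0.056, -0.001], "roll": 0},
  {"travel": [0, 0.058, -0.001], "roll": 0},
  {"travel": [0, 0.058, -0.001], "roll": 0},
])

```text
clock: 3.75
eef_pos: [0.6435, -0.1667, 0.0525]
eef_rot: [3.141, -0.05, -0.0]
contact_force: [0.6, -0.6, 0.6]
width: 0.0218
```

```bash
python3 look.py 4
```

```text
(no output)
```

View pics/scene4.png

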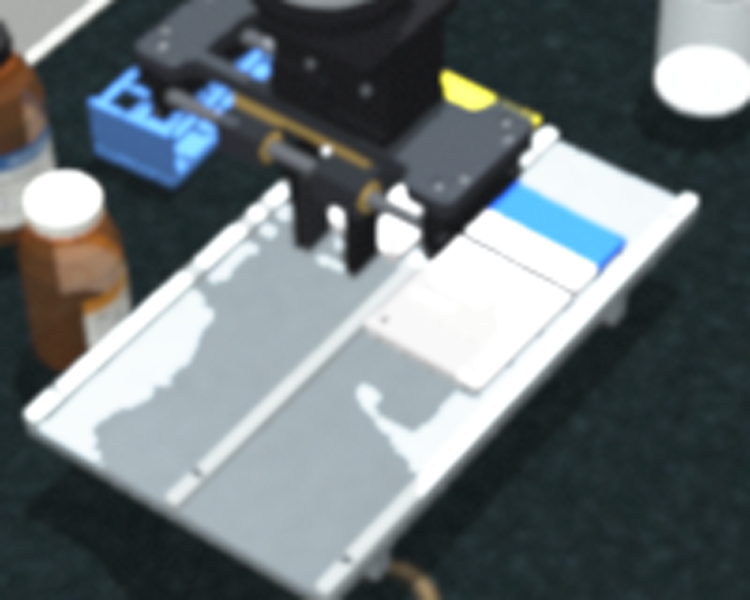

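View pics/side4.png

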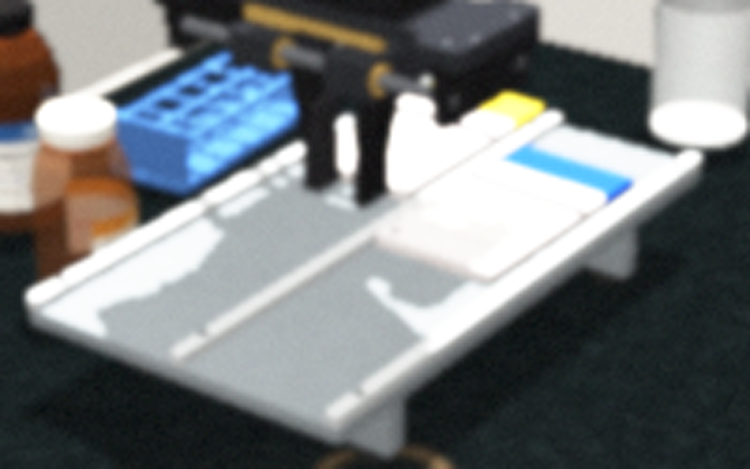

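The plate is moving straight in its lane, the yellow band just reaches the ledge end at about (541,118), and the blue plate hasn't moved. I'll measure the tip.

Run:
```python
from plant import r
from h import *
for n,u,v,o in(('scene',542,117,130),('side',547,97,175)):
    c=r.get_calibration(n); print(n,px2w(c,u/3.75+205,v/3.75+o,.058))
```

```text
scene [ 0.60605109 -0.30822686  0.058     ]
side [ 0.61055108 -0.31754791  0.058     ]
```

jog_arm([
  {"travel": [0, 0.005, 0], "roll": 0},
  {"travel": [0, 0.01, 0], "roll": 0},
  {"travel": [0, 0.015, 0], "roll": 0},
  {"travel": [0, 0.02, 0], "roll": 0},
  {"travel": [0, 0.024, 0], "roll": 0},
  {"travel": [0, 0.028, 0], "roll": 0},
  {"travel": [0, 0.03, 0], "roll": 0},
  {"travel": [0, 0.03, 0], "roll": 0},
  {"travel": [0, 0.03, 0], "roll": 0},
])

```text
clock: 4.75
eef_pos: [0.6427, -0.1961, 0.0526]
eef_rot: [3.141, -0.049, 0.0]
contact_force: [0.7, -0.4, 0.6]
width: 0.0219
```

```bash
sed -i 's/205,405/225,425/g; s/(130,290/(110,270/; s/(175,300/(155,300/' look.py; python3 look.py 5
```

```text
(no output)
```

View pics/scene5.png

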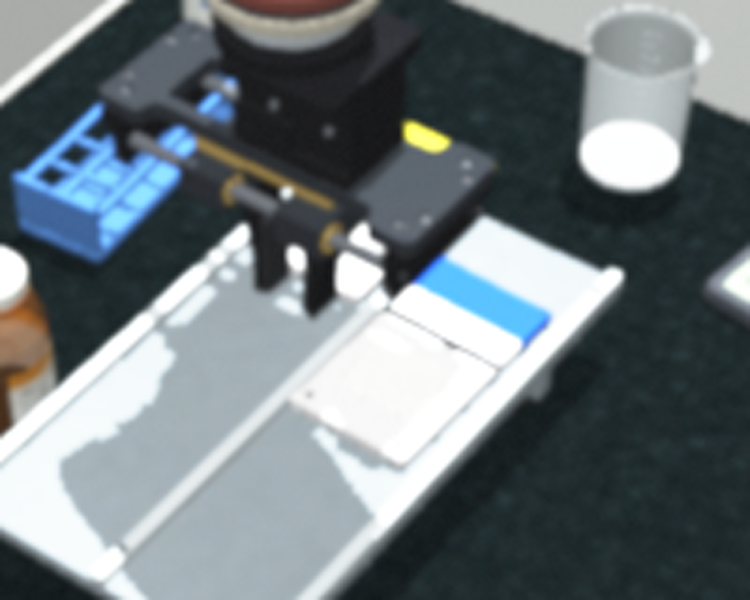

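View pics/side5.png

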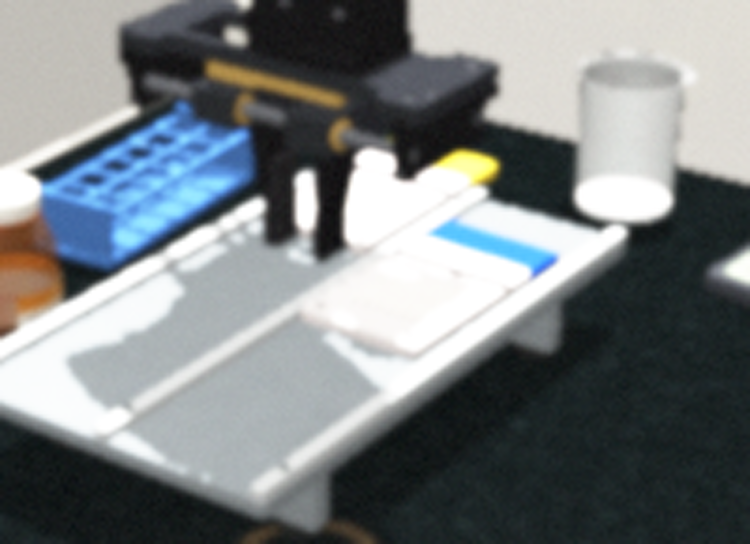

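The band is now mostly past the end, at about (425,137) in the scene picture, but the gripper hides it. I'll back off and rise so I can measure it properly.

jog_arm([
  {"travel": [0, -0.01, 0], "roll": 0},
  {"travel": [0, -0.03, 0], "roll": 0},
  {"travel": [0, -0.06, 0], "roll": 0},
  {"travel": [0, -0.08, 0], "roll": 0},
  {"travel": [0, -0.08, -0.05], "roll": 0},
  {"travel": [0, -0.08, -0.1], "roll": 0},
  {"travel": [0, -0.12, -0.12], "roll": 0},
  {"travel": [0, -0.15, -0.12], "roll": 0},
  {"travel": [0, -0.15, -0.12], "roll": 0},
  {"travel": [0, -0.15, -0.12], "roll": 0},
])

```text
clock: 5.85
eef_pos: [0.6472, -0.0444, 0.1725]
eef_rot: [-3.141, 0.045, 0.0]
contact_force: [0.1, -0.4, 0.1]
width: 0.0217
```

```bash
python3 look.py 6
```

```text
(no output)
```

View pics/scene6.png

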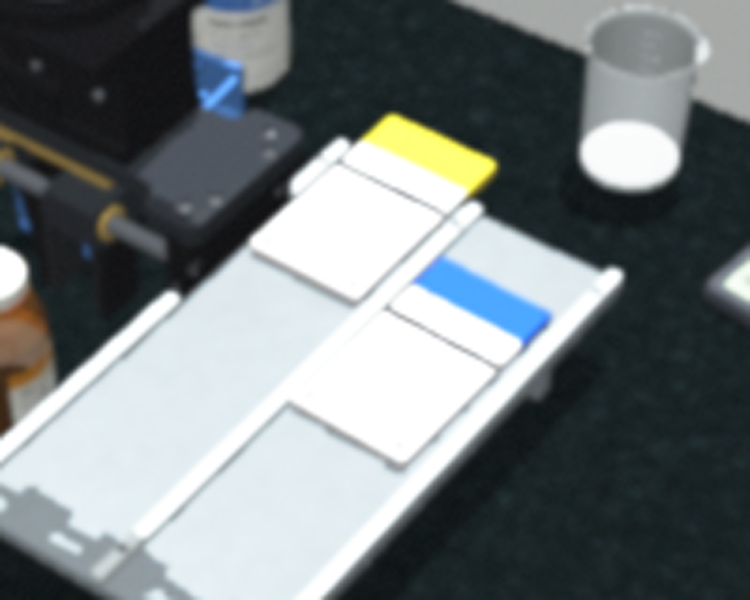

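View pics/side6.png

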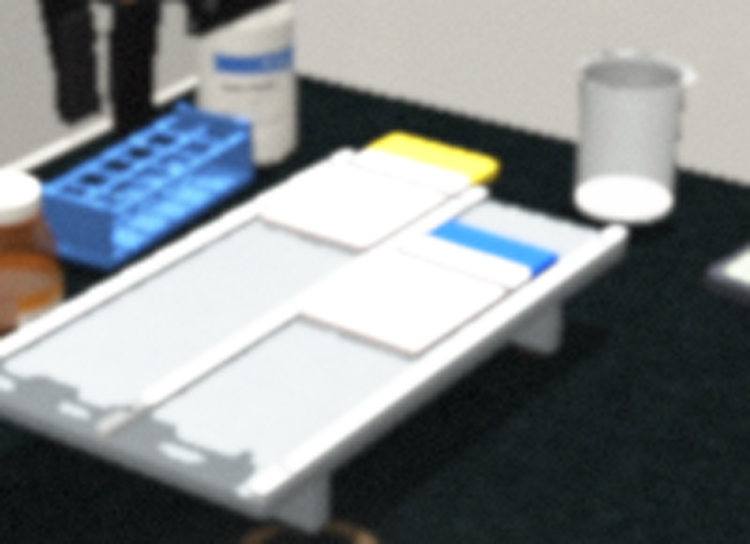

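The plate's yellow band is out past the rail ends, at about (345,140) and (480,207), and the black line looks to be on the ledge. I'll compute the overhang.

Run:
```python
from plant import r
from h import *
np.set_printoptions(precision=4,suppress=True)
S={'tipf':(390,113,.058),'tipn':(498,161,.058),'linef':(343,163,.058),'linen':(445,213,.058),'wf':(252,243,.058),'wn':(355,300,.058),'midR':(480,207,.056),'nearR':(618,272,.056),'deckEndNear(blue)':(485,215,.05),'deckend2':(600,271,.05)}
D={'tipf':(395,132,.058),'tipn':(500,162,.058),'wf':(262,219,.058),'wn':(362,249,.058),'midR':(485,191,.056),'nearR':(622,232,.056),'farR':(347,152,.056)}
ey=np.array([.031,.9995])
for n,P,y0 in(('scene',S,110),('side',D,155)):
    c=r.get_calibration(n)
    for k,(u,v,z) in P.items():
        p=px2w(c,u/3.75+225,v/3.75+y0,z)[:2]; print(n,k,p,'along',round(p@ey,4))
```

```text
scene tipf [ 0.6769 -0.3398] along -0.3186
scene tipn [ 0.6057 -0.3394] along -0.3205
scene linef [ 0.6745 -0.2898] along -0.2688
scene linen [ 0.6067 -0.2873] along -0.2683
scene wf [ 0.6779 -0.2095] along -0.1884
scene wn [ 0.6089 -0.2046] along -0.1856
scene midR [ 0.595  -0.3039] along -0.2853
scene nearR [ 0.5085 -0.302 ] along -0.2861
scene deckEndNear(blue) [ 0.5927 -0.3059] along -0.2874
scene deckend2 [ 0.5194 -0.3031] along -0.2869
side tipf [ 0.6776 -0.3424] along -0.3212
side tipn [ 0.6046 -0.3385] along -0.3196
side wf [ 0.6719 -0.2011] along -0.1802
side wn [ 0.6072 -0.2001] along -0.1812
side midR [ 0.5935 -0.3031] along -0.2845
side nearR [ 0.5063 -0.2979] along -0.2821
side farR [ 0.6871 -0.3059] along -0.2845
```

The overhang is about 33 mm, inside the 28–48 mm window but nearer the low side. I'll push 5 mm more to centre it, using the same path down.

jog_arm([
  {"travel": [0, 0.04, 0], "roll": 0},
  {"travel": [0, 0.07, 0], "roll": 0},
  {"travel": [0, 0.07, 0.04], "roll": 0},
  {"travel": [0, 0.07, 0.08], "roll": 0},
  {"travel": [0, 0.07, 0.11], "roll": 0},
  {"travel": [0, 0.07, 0.12], "roll": 0},
  {"travel": [0, 0.07, 0.12], "roll": 0},
  {"travel": [0, 0.07, 0.12], "roll": 0},
])

```text
clock: 6.75
eef_pos: [0.6454, -0.1171, 0.0531]
eef_rot: [3.141, -0.052, 0.001]
contact_force: [0.2, 0.3, 0.3]
width: 0.0217
```

jog_arm([
  {"travel": [0, 0.03, 0], "roll": 0},
  {"travel": [0, 0.055, 0], "roll": 0},
  {"travel": [0, 0.07, 0], "roll": 0},
  {"travel": [0, 0.076, 0], "roll": 0},
  {"travel": [0, 0.08, 0], "roll": 0},
  {"travel": [0, 0.083, 0], "roll": 0},
  {"travel": [0, 0.085, 0], "roll": 0},
  {"travel": [0, 0.085, 0], "roll": 0},
  {"travel": [0, 0.085, 0], "roll": 0},
])

```text
clock: 7.65
eef_pos: [0.6429, -0.2, 0.0526]
eef_rot: [-3.141, 0.048, -0.0]
contact_force: [0.3, 1.8, -0.3]
width: 0.0217
```

jog_arm([
  {"travel": [0, -0.01, 0], "roll": 0},
  {"travel": [0, -0.03, 0], "roll": 0},
  {"travel": [0, -0.06, 0], "roll": 0},
  {"travel": [0, -0.08, 0], "roll": 0},
  {"travel": [0, -0.08, -0.05], "roll": 0},
  {"travel": [0, -0.08, -0.1], "roll": 0},
  {"travel": [0, -0.12, -0.14], "roll": 0},
  {"travel": [0, -0.15, -0.15], "roll": 0},
  {"travel": [0, -0.15, -0.15], "roll": 0},
  {"travel": [0, -0.15, -0.15], "roll": 0},
])

```text
clock: 8.65
eef_pos: [0.6473, -0.0494, 0.2028]
eef_rot: [3.141, -0.045, 0.001]
contact_force: [-0.5, -1.5, -0.6]
width: 0.0218
```

```bash
python3 look.py 7
python3 - <<'E'
from plant import r
import cv2
cv2.imwrite("pics/full7.png",r.grab_frame("scene")[:,:,::-1])
E
```

```text
(no output)
```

View pics/scene7.png

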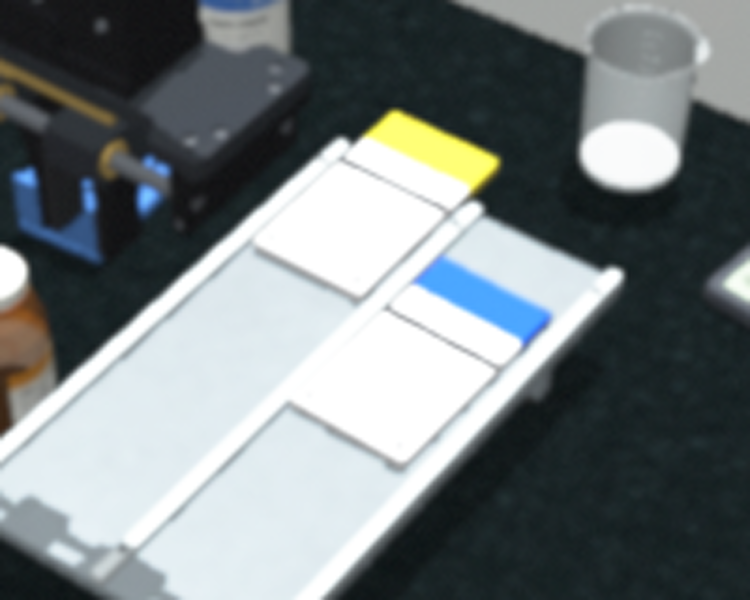

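View pics/side7.png

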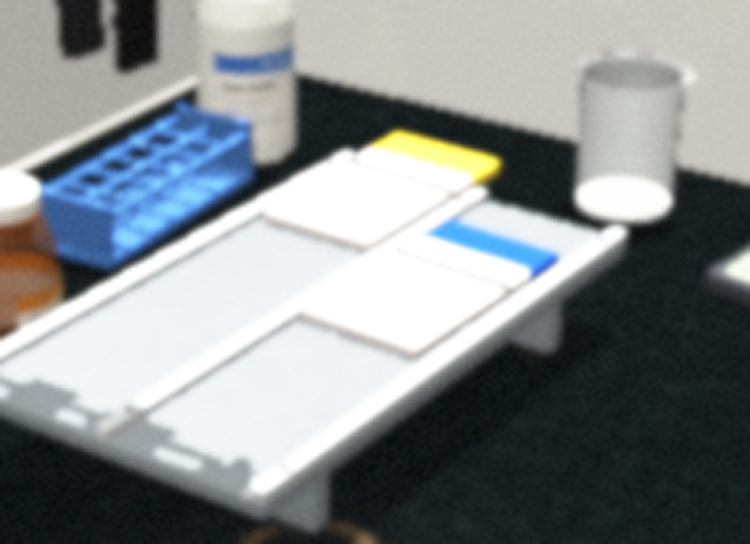

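View pics/full7.png

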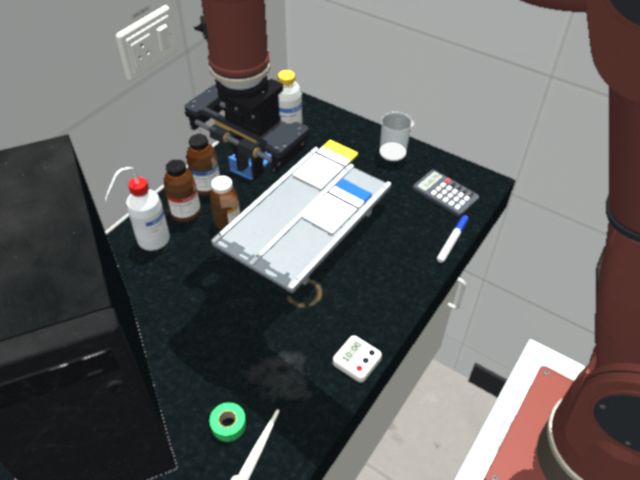

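The plate moved only a little more. I'll get the shift from the yellow area's centroid and re-measure the overhang.

Run:
```python
from plant import r
from h import *
import cv2
np.set_printoptions(precision=4,suppress=True)
ey=np.array([.031,.9995]);ex=np.array([.9995,-.031])
for n,y0 in(('scene',110),('side',155)):
    c=r.get_calibration(n)
    for k in '67':
        a=cv2.imread(f'pics/{n}{k}.png'); h=cv2.cvtColor(a,cv2.COLOR_BGR2HSV)
        for nm,lo,hi in(('Y',(22,90,130),(38,255,255)),('B',(100,150,150),(115,255,255))):
            m=cv2.inRange(h,lo,hi)
            if nm=='B': m[:, :420]=0
            if nm=='Y': m[:, :330]=0
            N,l,s,cc=cv2.connectedComponentsWithStats(m); i=1+np.argmax(s[1:,4]); 
            p=px2w(c,cc[i][0]/3.75+225,cc[i][1]/3.75+y0,.0575)[:2]; print(n,k,nm,s[i],p,'along',round(p@ey,4))
    a=cv2.imread(f'pics/{n}7.png')[90:240,320:520]
    cv2.imwrite(f'pics/{n}7z.png',cv2.resize(a,None,fx=4,fy=4,interpolation=cv2.INTER_CUBIC))
```

```text
scene 6 Y [ 361  114  136   83 4582] [ 0.64   -0.3266] along -0.3066
scene 6 B [ 420  261  128   81 3919] [ 0.5544 -0.2433] along -0.2259
scene 7 Y [ 364  110  136   84 4568] [ 0.6404 -0.3297] along -0.3097
scene 7 B [ 420  260  128   83 3942] [ 0.5544 -0.2433] along -0.226
side 6 Y [ 367  132  132   53 2651] [ 0.6387 -0.3297] along -0.3098
side 6 B [ 436  223  119   50 1673] [ 0.551  -0.2432] along -0.226
side 7 Y [ 370  130  131   54 2639] [ 0.6389 -0.3328] along -0.3128
side 7 B [ 437  223  118   50 1665] [ 0.551  -0.2432] along -0.226
```

View pics/scene7z.png

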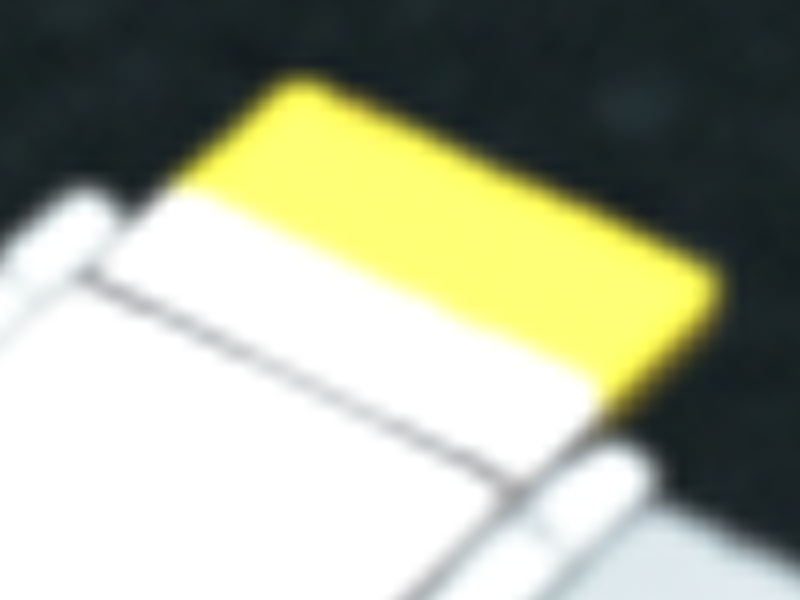

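View pics/side7z.png

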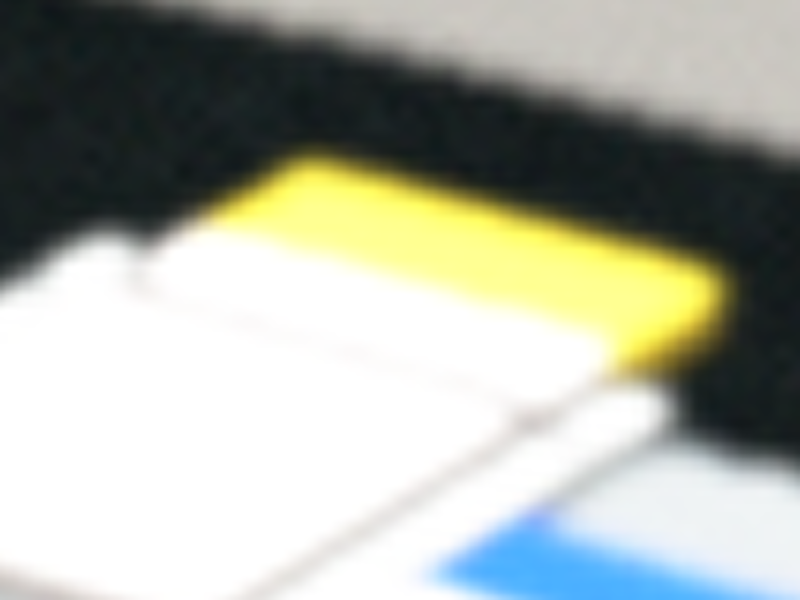

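The extra push moved the plate 3 mm. The band's inner edge is about 9–11 mm past the ledge end and the black line about 8–11 mm inside it, so it is centred. The blue plate's centroid is unchanged between the last two views, and the bystanders look as they did at the start. Handing in.

Run:
```python
from plant import r
print(r.finish_job(), r.get_obs()['clock'])
```

```text
the job is handed in; nothing more can be done
the job is handed in; nothing more can be done
```

I pushed the yellow-banded plate to the right along the far lane with the part-closed fingertips. It took one push in two stages, then a 3 mm correction, after which I backed the arm clear. The job is handed in at about 9 s, with no verdict reported.

- **Plate position:** in the last pictures the plate sticks out about 37–40 mm past the ledge end; the allowed range is 28–48 mm. The inner edge of the yellow band is about 9–11 mm past the end, and the black line is about 8–11 mm inside it. The plate lies flat.
- **Other things:** the blue-banded plate's band read the same to 0.1 mm in the last two views. The amber bottle, timer and marker look as they did at the start; I judged those by eye and did not measure them.
- **Forces:** force readings at the end of each move never exceeded about 2 N.
- **Disagreements:** the scene and side cameras differed by about 3 mm on the final position. During the first push they differed by 9 mm on one tip reading, where I used the scene camera. The correction was meant to be 5 mm but moved the plate only 3 mm. One move was refused because I had left out the roll value; nothing moved, and I sent it again.

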